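Clip the guide arm over a culture jar and hold a gas probe in its ring

TASK

Set up the gas reading of the open culture jar: pick up the guide arm by its upright fin, push its rod down past the sprung jaw until it is fully home in both forks of the stand, with its ring over the jar, and let go of it. Then take the gas probe (the one with the square handle) out of the rack and lower it through the ring, without its ever touching the ring or the jar, until its tip is about halfway down inside the jar, and finish while still holding it there in the gripper, still, upright and centred in the ring. Leave everything else on the bench, and the two tubes in the rack, alone.

Things in the scene. Friction and masses are not known exactly. Their poses are not given: they have to be found in the camera images.
- guide: Guide arm, loose, about 0.12 kg: square aluminium rod (10 x 10 mm, y = -65 to +99 mm) with a flat ring at its +y end and an upright grey fin in the middle. Origin on the underside at the fin's middle, z up; lies on the bench at first. Rod's centre line 6 mm above the underside. Fin 14 mm thick (x), 40 mm long (y), top 56 mm above the underside: grip it across its 14 mm.
- guide_mid (a point): Point of the guide arm on the rod's centre line under the fin (6 mm above the origin); its axes are those of the guide arm.
- guide_ring (a point): Centre of the guide arm's ring, at mid height of its bore, 115 mm along +y from guide_mid. Ring: 44 mm outside, bore 28 mm, 12 mm high, bore axis vertical.
- stand: Fixed stand: aluminium base 120 x 250 x 12 mm, two white forks at y = -41 and +41 mm (each 10 mm thick, 72 mm free between them for fin and fingers; slots 13 mm wide in x, open upward) and an open glass jar at y = +115 mm. Origin on the bench midway between the forks; z up, y along the rod's place towards the jar, x across it.
- seat (a point): Where guide_mid belongs when the rod is fully home: midway between the two forks, 125 mm above the bench; axes as the stand's. The slots' flat floor is 5 mm below it. Flared lips on both sides of each slot (tops 20 mm above this point) lead the rod in from up to about 3 mm off in x.
- jaw (a joint): Steel jaw on the stand's +x side, hinged on a shaft along y 24 mm below the seat; two noses at y = -51 and +51 mm reach over the rod's place, tops 26 mm above the seat. 0 = closed (springs back by itself), up to 0.6 rad as the noses swing out to +x. Pushing the rod straight down opens it with about 5 to 15 N; with the rod home the noses close above it.
- jar: Open glass jar fixed on the stand's base, 115 mm along the stand's +y: 90 mm high, 72 mm outside at the mouth, narrower below, wall 3 mm, floor 4 mm. Origin at the centre of its underside, 12 mm above the bench; z up.
- jar_mouth (a point): Centre of the jar's mouth, 102 mm above the bench. The ring belongs over it.
- rack: Fixed blue tube rack, 170 mm (x) x 70 mm (y), its top 130 mm above the bench; three 15 mm holes at x = -55, 0, +55 mm along its middle, through a 15 mm thick top plate. Origin on the bench at its centre.
- probe: Gas probe, loose, about 0.09 kg: steel rod, 10 mm diameter, 120 mm long, under a white square handle 22 x 22 x 60 mm (faces along x and y) with a 6 mm black cap. Origin at its tip (lowest end), z up the rod: the handle is at 120 to 180 mm. Hangs upright in one of the rack's holes, handle on the rack's top, tip 10 mm above the bench.
- probe_tip (a point): Lowest end of the probe, on its axis.
- probe_neck (a point): Point on the probe's axis at the underside of the handle, 120 mm above the tip.
- tube_a: Bystander: glass culture tube, 11 mm diameter, 120 mm long, under a white round stopper 22 mm wide and 16 mm high, hanging in another hole of the rack. Origin at its lowest end.
- tube_b: Bystander: a second such tube in the remaining hole.
- culture_jar: Bystander: closed glass jar, 70 mm diameter, 100 mm high. Origin under its centre.
- wash_bottle: Bystander: white plastic bottle, 64 mm diameter, 170 mm high. Origin under its centre.
- dish_stack: Bystander: flat stack of clear dishes, 90 mm diameter, 28 mm high. Origin under its centre.
- beaker: Bystander: open glass beaker, 70 mm diameter, 90 mm high. Origin under its centre.
- spatula: Bystander: narrow steel laboratory spatula, 185 mm long, 14 mm wide, lying on the bench. Origin near its middle.
Mind the look-alikes: they are no part of the job. What is shaped like the guide but green is not meant. Leave any purple look-alike of the probe alone.

How it is judged:
By the outcome, as a careful person would: the job done as asked, in the order asked, and still so for the second after the job is handed in, while the arm keeps its last pose, push and grip.
It also fails if it takes over 66 s, if anything falls off the work surface, if the arm or the gripper's body presses on something with over 40 N, if the wrist force passes 120 N, or if a joint passes its speed limit or range.

ROBOT

A 6-joint arm with a two-finger parallel gripper is mounted at the origin on the work surface. World frame = base frame: x ahead of the robot, y to its left, z up, the work surface at z = 0. Lengths are in m, angles in rad, forces in N, time in s.
With the tool pointing down it reaches from about 0.25 to 0.725 m from the base axis. Payload 4 kg.
Tool frame: the origin (TCP) lies on the centre line of the jaws, within the pads' length; the fingertips stand ahead of it and the grasp point (between the pads) lies 11 mm behind it (bot.tip_extent is the z of the fingertips in the tool frame, in m); z points along the fingers, y is the direction in which the jaws open and shut (so a half turn about z gives the same grasp; the last joint's range is limited). The gripper opens to 85 mm and grips with 20 to 120 N. Pads are 22 mm wide; open, the fingers measure 114 mm over their backs; the gripper's body (76 mm by 85 mm) begins 54 mm behind the grasp point. The pads swing forward as they close: fully open they stand 13 mm farther back than shut.
Start: joints at [-1.202, 0.241, 0.005, 1.335, 0, 1.571], TCP at [0.18, -0.466, 0.239] pointing down, gripper open.
Joint ranges: [-2.72, 2.72], [-1.05, 1.87], [-1.09, 1.28], [-1.99, 2.15], [-1.42, 1.44], [-3.14, 3.14]. Speed limits (rad/s): [2.79, 2.79, 3.14, 3.14, 3.14, 3.14].

INTERFACE

Orientations are given as a unit quaternion [x, y, z, w].
In Python, from workcell import bot gives the robot as it stands.
- The arm moves only by the shell command python3 -m jog 'ROWS'. ROWS is JSON, a list that holds one entry, the list of rows, each a list of 7 numbers: the shift along the world's x, y, z in m, then the turn, a rotation vector about the world's x, y, z in degrees, then the closure in counts, from 0 (fully open) to 255 (shut). In form: [[[tx, ty, tz, ax, ay, az, fingers], ...]]. A call has 1 to 10 rows; each row is the pose to reach, as a shift and turn from the pose commanded when the call began; what a row does not reach only later rows make up. A row lasts 1/12 s, in which the tool goes at most 41.7 mm and 7.16 degrees, less where a joint would pass 70% of its speed; a pose out of reach is approached as far as the arm can. A call with a gripper value outside its range is refused whole. The fingers move at their own pace and stop on an object; the grip force is fixed at half the most. Time passes only in rows, so rows that repeat a pose let the fingers close. It gives the time, the measured TCP pose, the force and the opening at its end, in the units of the state.
- bot.get_obs(): the state, without advancing time (a new reading comes with each control period).
- bot.camera(name): name is "side" or "top" or "wrist"; returns the picture (400x640x3 uint8, blue, green, red); there is no depth.
- bot.camera_model(name): a dict with "K" (3x3 intrinsics, pixels), "T" (4x4, takes a point from camera to world coordinates). Camera axes: x right, y down, z forward; pixel columns grow to the right and rows downward; lengths in m; the calibration is good to about 2 mm. A picture is of the moment at which its call begins: read the wrist's pose just before it. camera_model takes no time and is no camera call; for the wrist camera it gives the pose at the moment of the call.
- bot.job_done(): hands the job in, once; it reports no verdict.
The state is a dict: "clock": time; "joint_pos": joint angles; "joint_vel": joint speeds; "tau": joint torques, N m; "eef_pos": TCP position; "tool_rot": TCP orientation; "ft_force": force on the tool from outside, world axes, zero at the start; "ft_torque": the same for the moment, N m; "grip_width": finger opening in m.
Only numpy, scipy, OpenCV 4.12 (cv2) and the standard library are available. Lean on these libraries where they do the work, as an engineer would, in place of code of your own. Each camera call takes 0.05 s, during which the arm holds its last target. There are 200 camera calls.

## Working session

There is one attempt and no reset: what is moved stays moved. The work goes in short steps, Python scripts to look and compute and a shell command to move; the robot and the scene stay as the last step left them, time stands still between calls to the robot, and variables do not carry over. Pictures are saved under pics/ and viewed, about 8 in all and at most 12, crops included, and the job is handed in when it is done.

```bash
mkdir -p pics
cat > h.py <<'E'
import numpy as np, cv2
from workcell import bot
def ray(name,u,v,M=None):
    M=M or bot.camera_model(name);K=np.array(M["K"]);T=np.array(M["T"])
    d=T[:3,:3]@np.linalg.inv(K)@[u,v,1.];return T[:3,3],d
def onz(name,u,v,z,M=None):
    o,d=ray(name,u,v,M);return o+d*(z-o[2])/d[2]
def proj(name,P,M=None):
    M=M or bot.camera_model(name);K=np.array(M["K"]);T=np.array(M["T"])
    p=K@(T[:3,:3].T@(np.array(P)-T[:3,3]));return p[:2]/p[2]
def two(n1,p1,n2,p2):
    o,d=ray(n1,*p1);q,e=ray(n2,*p2)
    s=np.linalg.lstsq(np.c_[d,-e],q-o,rcond=None)[0]
    a,b=o+d*s[0],q+e*s[1];return (a+b)/2,np.linalg.norm(a-b)
E
python3 - <<'E'
from h import *
for n in("top","side"):
    cv2.imwrite(f"pics/{n}0.png",bot.camera(n));M=bot.camera_model(n);print(n,np.round(M["K"],1).tolist(),np.round(M["T"],3).tolist())
print(bot.get_obs(),bot.tip_extent)
E
```

```text
top [[484.4, 0.0, 313.9], [0.0, 484.4, 211.5], [0.0, 0.0, 1.0]] [[0.027, -0.996, 0.081, 0.412], [-1.0, -0.028, -0.012, 0.054], [0.014, -0.081, -0.997, 1.439], [0.0, 0.0, 0.0, 1.0]]
side [[432.8, 0.0, 312.9], [0.0, 432.8, 213.4], [0.0, 0.0, 1.0]] [[0.952, -0.149, 0.268, 0.207], [-0.307, -0.477, 0.824, -0.949], [0.005, -0.866, -0.499, 0.701], [0.0, 0.0, 0.0, 1.0]]
{'clock': 0.1, 'joint_pos': array([-1.20198446e+00,  2.41352192e-01,  3.88250631e-03,  1.33519367e+00,
        1.07080051e-05,  1.57078819e+00]), 'joint_vel': array([-0.00044448, -0.00254675,  0.00181884,  0.00132193,  0.00033112,
       -0.00062612]), 'tau': array([-9.91877641e-06, -3.73138082e+01,  2.53009987e+01,  1.08327254e-02,
       -4.33794287e-05,  1.55232038e-05]), 'eef_pos': array([ 0.18006313, -0.46587626,  0.23850368]), 'tool_rot': array([ 9.83044179e-01,  1.83366491e-01, -1.65904742e-04, -9.18669945e-04]), 'ft_force': array([ 0.17944995, -0.3287615 , -1.31737581]), 'ft_torque': array([ 0.05297726, -0.02034317, -0.04895532]), 'grip_width': 0.08535694442682373} 0.008
```

View pics/top0.png

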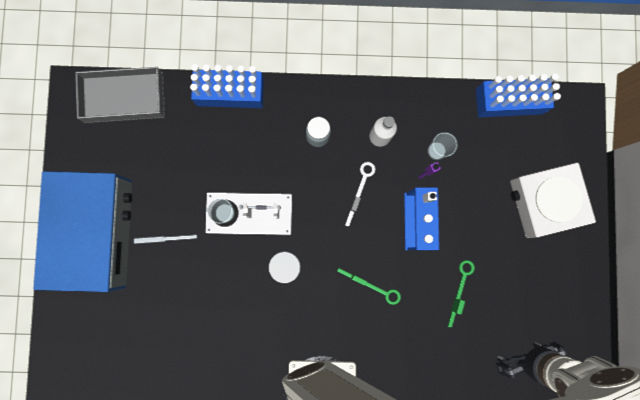

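View pics/side0.png

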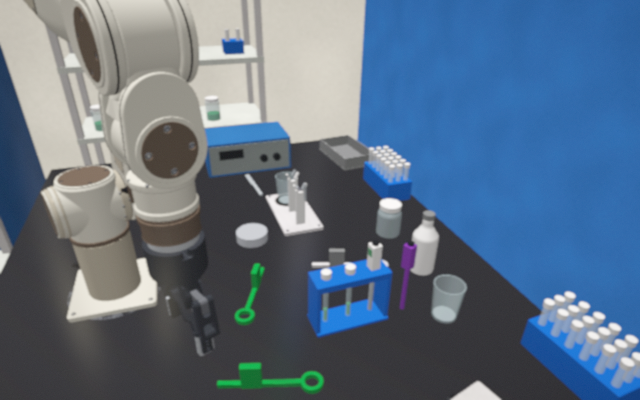

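The top view shows the grey guide at about (360,195) with its ring at (368,169). The stand is at (250,213) with the jar at (223,213). The rack is at (428,218), with the square-handled probe at (432,197) in the hole farthest from the robot. The side view agrees, and the purple decoy leans behind the rack. Next I'll take an enlarged crop.

Run:
```python
from h import *
I=cv2.imread("pics/top0.png")
def c(x,y,w,h,s): return cv2.resize(I[y:y+h,x:x+w],None,fx=s,fy=s,interpolation=cv2.INTER_CUBIC)
a=c(200,185,100,55,8); b=c(335,155,50,75,4); d=c(400,155,50,100,4)[:300]
row=np.zeros((300,800,3),np.uint8); row[:,:200]=b; row[:,210:410]=d
d2=c(400,185,50,70,4); row[:280,420:620]=d2
out=np.vstack([a[:300],row]);cv2.imwrite("pics/c1.png",out)
# guide + stand masks
hsv=cv2.cvtColor(I,cv2.COLOR_BGR2HSV)
m=((hsv[...,2]>90)&(hsv[...,1]<70)).astype(np.uint8)
n,l,s,ce=cv2.connectedComponentsWithStats(m)
for i in range(n):
    x,y,w,h,A=s[i]
    if 195<x<450 and 100<y<290 and A>10: print(s[i],ce[i].round(1), cv2.minAreaRect(np.argwhere(l==i)[:,::-1].astype(np.float32)))
mb=((abs(hsv[...,0].astype(int)-108)<12)&(hsv[...,1]>120)).astype(np.uint8)
n,l,s,ce=cv2.connectedComponentsWithStats(mb)
for i in range(n):
    if 395<s[i][0]<450 and s[i][4]>50: print("blue",s[i],ce[i])
```

```text
[306 116  25  31 573] [317.6 130.8] ((317.10003662109375, 130.80001831054688), (24.149532318115234, 29.06888198852539), 26.56505012512207)
[369 116  28  31 606] [382.8 130.9] ((382.780029296875, 130.4600067138672), (22.600000381469727, 32.599998474121094), 36.869895935058594)
[428 132  30  28 579] [442.2 145.5] ((441.5567932128906, 145.05947875976562), (24.556169509887695, 30.584932327270508), 72.89727020263672)
[345 162  31  65 420] [359.9 189.3] ((360.51812744140625, 194.5310821533203), (15.524090766906738, 67.7461166381836), 14.743562698364258)
[ 205  192   87   43 3412] [249.5 213.2] ((248.13037109375, 213.3296356201172), (86.2948226928711, 41.84762954711914), 1.0416266918182373)
[423 192  14  10  97] [429.  196.6] ((429.5, 196.5), (9.0, 13.0), 90.0)
[424 214   9   8  57] [427.7 217.9] ((428.0, 217.5), (7.0, 8.0), 90.0)
[424 235   9   8  57] [428.2 238.4] ((428.0, 238.5), (7.0, 8.0), 90.0)
[268 251  33  33 807] [284. 267.] ((284.0000305175781, 267.0000305175781), (31.11269760131836, 31.11269760131836), 45.0)
blue [ 404  187   36   64 1896] [420.3871308  219.88291139]
```

View pics/c1.png

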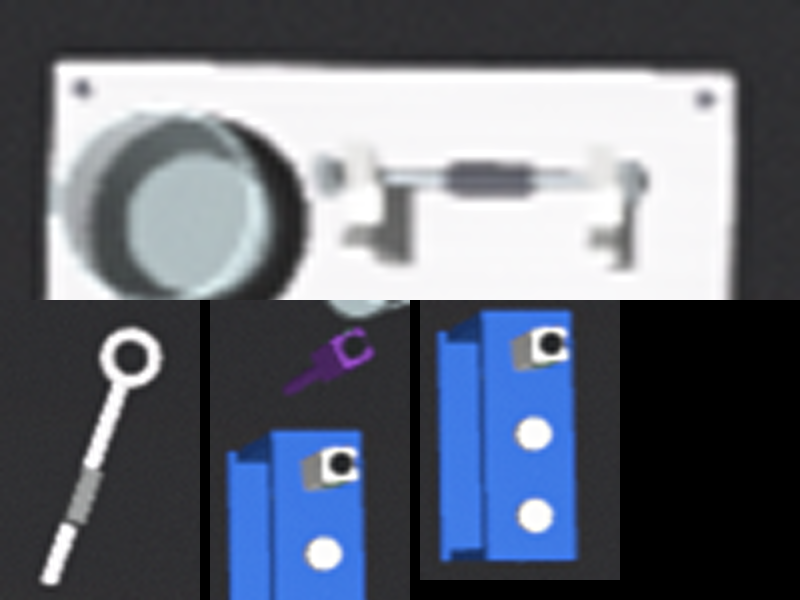

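The crop shows the stand with its jar to the left (+y), the forks and the jaw shaft on the upper (+x) side, and the fin of the guide in grey. The probe handle is in the hole at the top of the crop. I'll compute the positions.

Run:
```python
from h import *
p=lambda u,v,z: onz("top",u,v,z).round(4)
# guide: ring, tail from crop (scale 4, offset 335,155)
ring=p(335+130/4,155+57/4,.012); tail=p(335+51/4,155+(578-300)/4,.011)
d=ring-tail; print("ring",ring,"tail",tail,"len(.164+.016)",np.linalg.norm(d),"ang",np.degrees(np.arctan2(d[1],d[0])))
u=d/np.linalg.norm(d); print("guide origin",ring-u*.115, tail+u*.065,"fin mid@.056-ish",p(335+84/4,155+195/4,.04))
# stand base corners (offset 200,185, scale 8)
c=[p(200+x/8,185+y/8,.012) for x,y in((55,62),(735,72))]
print(c,np.linalg.norm(c[0]-c[1])); d=c[0]-c[1]; print("stand ang",np.degrees(np.arctan2(d[1],d[0])))
print("base rect",p(248.13,213.33,.012))
print("jar bottom", p(200+190/8,185+220/8,.016), "jar mouth?",p(200+170/8,185+205/8,.102))
print("fork tops",p(200+362/8,185+160/8,.145),p(200+605/8,185+160/8,.145))
print("probe cap",p(400+550/4-420/4,185+(343-300)/4,.316-.12),"stoppers",p(428.5-.5,217.5,.146),p(428,238.5,.146))
```

```text
ring [ 0.659  -0.1195  0.012 ] tail [ 0.4926 -0.0641  0.011 ] len(.164+.016) 0.175382781366929 ang -18.414286804519776
guide origin [ 0.54989009 -0.08317374  0.01134429] [ 0.55427082 -0.08463223  0.01137062] fin mid@.056-ish [ 0.552  -0.0844  0.04  ]
[array([0.575 , 0.3545, 0.012 ]), array([0.5784, 0.1035, 0.012 ])] 0.2510230268322012
stand ang 90.77607066433575
base rect [0.5174 0.2306 0.012 ]
jar bottom [0.5176 0.3016 0.016 ] jar mouth? [0.5162 0.2938 0.102 ]
fork tops [0.5298 0.2226 0.145 ] [0.5321 0.1414 0.145 ]
probe cap [ 0.5628 -0.2669  0.196 ] stoppers [ 0.5098 -0.2681  0.146 ] [ 0.4535 -0.2685  0.146 ]
```

```bash
python3 -m jog '[[[0.04,0.04,0.02,0,0,7,0],[0.08,0.08,0.02,0,0,14,0],[0.12,0.12,0.02,0,0,21,0],[0.16,0.16,0.02,0,0,28,0],[0.2,0.2,0.02,0,0,35,0],[0.23,0.23,0.02,0,0,42,0],[0.26,0.26,0.02,0,0,49,0],[0.29,0.29,0.02,0,0,56,0],[0.32,0.32,0.02,0,0,63,0],[0.34,0.35,0.02,0,0,70,0]]]'; python3 -m jog '[[[0.01,0.01,-0.02,0,0,7,0],[0.02,0.02,-0.04,0,0,14,0],[0.03,0.032,-0.06,0,0,21,0],[0.032,0.032,-0.08,0,0,28,0],[0.032,0.032,-0.08,0,0,35,0],[0.032,0.032,-0.08,0,0,42,0],[0.032,0.032,-0.08,0,0,49,0],[0.032,0.032,-0.08,0,0,56,0],[0.032,0.032,-0.08,0,0,63,0],[0.032,0.032,-0.08,0,0,70.5,0]]]'
python3 - <<'E'
from h import *
o=bot.get_obs();M=bot.camera_model("wrist");I=bot.camera("wrist");cv2.imwrite("pics/w1.png",I)
print(o["eef_pos"],o["joint_pos"].round(2));print(np.round(M["K"],1).tolist(),np.round(M["T"],3).tolist())
E
```

```text
clock: 0.93
eef_pos: [0.4723, -0.1701, 0.2589]
tool_rot: [0.698, 0.716, -0.0, -0.0]
ft_force: [1.6, -1.6, 1.0]
grip_width: 0.0853
clock: 1.77
eef_pos: [0.5028, -0.1397, 0.1786]
tool_rot: [0.16, 0.987, 0.0, -0.001]
ft_force: [0.1, 0.2, 0.3]
grip_width: 0.0851
[ 0.50280416 -0.13966194  0.17863087] [-0.27  0.32 -0.05  1.2  -0.    0.05]
[[331.5, 0.0, 317.5], [0.0, 331.5, 197.5], [0.0, 0.0, 1.0]] [[0.315, 0.917, 0.245, 0.441], [0.949, -0.304, -0.083, -0.118], [-0.002, 0.259, -0.966, 0.313], [0.0, 0.0, 0.0, 1.0]]
```

View pics/w1.png

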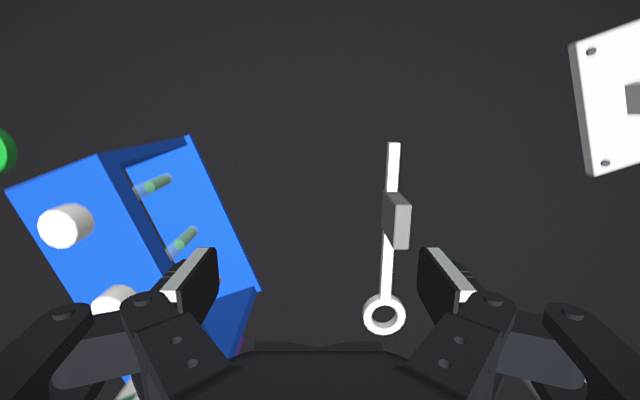

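The wrist view shows the guide close by: tail at (394,143), ring at (384,315), and the fin at (397,220).

Run:
```python
from h import *
I=cv2.imread("pics/w1.png");M=bot.camera_model("wrist");p=lambda u,v,z:onz("wrist",u,v,z,M).round(4)
h=cv2.cvtColor(I,cv2.COLOR_BGR2HSV)
v=h[...,2].astype(int);roi=np.zeros(v.shape,bool);roi[135:345,355:425]=1
for nm,m in(("all",roi&(v>95)&(h[...,1]<40)),("white",roi&(v>200)),("mid",roi&(v>95)&(v<200))):
    for r in(150,170,185,200,215,230,243,260,280,300,315):
        x=np.flatnonzero(m[r]); print(nm,r,x.min() if len(x) else 0,x.max() if len(x) else 0,len(x),end="; ")
    print()
ring=p(384,314,.010);tail=p(394,143,.011);d=ring-tail
print(ring,tail,np.linalg.norm(d),np.degrees(np.arctan2(d[1],d[0])),ring-d/np.linalg.norm(d)*.115, tail+d/np.linalg.norm(d)*.065)
print([ (v[r,385:412]).tolist() for r in (215,230)])
```

```text
all 150 387 400 14; all 170 386 398 13; all 185 385 397 13; all 200 392 406 15; all 215 395 410 16; all 230 394 409 16; all 243 382 408 25; all 260 381 393 13; all 280 380 391 12; all 300 367 399 33; all 315 363 405 20; 
white 150 389 399 11; white 170 388 398 11; white 185 387 397 11; white 200 0 0 0; white 215 0 0 0; white 230 0 0 0; white 243 384 389 6; white 260 383 392 10; white 280 381 391 11; white 300 375 395 21; white 315 364 405 16; 
mid 150 387 400 3; mid 170 386 387 2; mid 185 385 386 2; mid 200 392 406 15; mid 215 395 410 16; mid 230 394 409 16; mid 243 382 408 19; mid 260 381 393 3; mid 280 380 380 1; mid 300 367 399 12; mid 315 363 397 4; 
[ 0.6589 -0.1177  0.01  ] [ 0.4905 -0.0628  0.011 ] 0.17712585920751384 -18.056460516269933 [ 0.54956532 -0.08205585  0.01064926] [ 0.55229787 -0.08294669  0.01063303]
[[71, 71, 72, 71, 73, 70, 72, 69, 66, 85, 155, 175, 192, 189, 189, 190, 190, 188, 189, 187, 189, 188, 188, 189, 192, 175, 79], [69, 70, 72, 71, 71, 71, 70, 67, 86, 151, 175, 191, 189, 189, 188, 187, 187, 187, 187, 186, 186, 186, 188, 190, 181, 76, 53]]
```

Run:
```python
from h import *
M=bot.camera_model("wrist");p=lambda u,v,z:onz("wrist",u,v,z,M)
a=p(392.2,170,.011);b=p(386,280,.011);d=b-a;d/=np.linalg.norm(d);print("axis",np.degrees(np.arctan2(d[1],d[0])),a,b)
I=cv2.imread("pics/w1.png");g=cv2.cvtColor(I,cv2.COLOR_BGR2GRAY)
m=((g>150)&(g<196)).astype(np.uint8);m[:,:388]=0;m[:190]=0;m[255:]=0;m[:,415:]=0
m=cv2.morphologyEx(m,cv2.MORPH_OPEN,np.ones((5,5),np.uint8));r=cv2.minAreaRect(np.argwhere(m)[:,::-1].astype(np.float32));print(r)
f=p(*r[0],.056);print("fin top",f, "off axis", (f-a)@np.array([-d[1],d[0],0]),"along from ring", )
c=[p(*q,.056) for q in cv2.boxPoints(r)];print([np.linalg.norm(c[i]-c[i-1]).round(4) for i in range(4)])
o=bot.get_obs();print("shift",f-o["eef_pos"])
```

```text
axis -18.002919216174984 [ 0.51387989 -0.07065658  0.011     ] [ 0.62091207 -0.10543947  0.011     ]
((401.970703125, 226.498291015625), (15.385169982910156, 43.865352630615234), 3.3664605617523193)
fin top [ 0.55098348 -0.08221611  0.056     ] off axis 0.0004738547340485842 along from ring
[np.float64(0.0129), np.float64(0.0381), np.float64(0.0125), np.float64(0.0382)]
shift [ 0.04816538  0.05744452 -0.12265304]
```

```bash
python3 -m jog '[[[0.024,0.028,-0.01,0,0,0.4,0],[0.048,0.0574,-0.02,0,0,0.4,0],[0.048,0.0574,-0.045,0,0,0.4,0],[0.048,0.0574,-0.08,0,0,0.4,0],[0.048,0.0574,-0.115,0,0,0.4,0],[0.048,0.0574,-0.135,0,0,0.4,0],[0.048,0.0574,-0.147,0,0,0.4,0],[0.048,0.0574,-0.147,0,0,0.4,60],[0.048,0.0574,-0.147,0,0,0.4,140],[0.048,0.0574,-0.147,0,0,0.4,255]]]';python3 -m jog '[[[0,0,0,0,0,0,255],[0,0,0,0,0,0,255],[0,0,0,0,0,0,255],[0,0,0,0,0,0,255],[0,0,0,0,0,0,255],[0,0,0,0,0,0,255]]]'
```

```text
clock: 2.65
eef_pos: [0.552, -0.0826, 0.0331]
tool_rot: [0.16, 0.987, 0.0, 0.001]
ft_force: [0.5, 0.2, 0.6]
grip_width: 0.0514
clock: 3.15
eef_pos: [0.5522, -0.0827, 0.0336]
tool_rot: [0.159, 0.987, -0.0, 0.001]
ft_force: [-0.3, -0.4, 6.2]
grip_width: 0.013
```

Gripped at 13 mm. I'll lift and swing toward the stand, keeping the ring away from the bottle.

```bash
python3 -m jog '[[[0,0,0.015,0,0,0,255],[0,0,0.04,0,0,0,255],[-0.01,0,0.075,0,0,0,255],[-0.035,0,0.11,0,0,0,255],[-0.06,0,0.145,0,0,6,255],[-0.085,0.01,0.175,0,0,12,255],[-0.1,0.03,0.195,0,0,19,255],[-0.1,0.06,0.2,0,0,26,255],[-0.1,0.09,0.2,0,0,33,255],[-0.1,0.12,0.2,0,0,40,255]]]';python3 -m jog '[[[0.005,0.03,0,0,0,7,255],[0.015,0.06,0,0,0,14,255],[0.03,0.085,0,0,0,21,255],[0.045,0.11,0,0,0,28,255],[0.055,0.13,0,0,0,35,255],[0.065,0.144,0,0,0,42,255],[0.065,0.144,0,0,0,49,255],[0.065,0.144,0,0,0,56,255],[0.065,0.144,0,0,0,63,255],[0.065,0.144,0,0,0,68.8,255]]]'
python3 - <<'E'
from h import *
o=bot.get_obs();I=bot.camera("wrist");cv2.imwrite("pics/w2.png",I);np.save("w2.npy",bot.camera_model("wrist"),allow_pickle=True)
print(o["eef_pos"],o["tool_rot"],o["joint_pos"].round(2),o["grip_width"])
E
```

```text
clock: 3.98
eef_pos: [0.4509, 0.0385, 0.2333]
tool_rot: [-0.19, 0.982, -0.0, 0.001]
ft_force: [0.3, 0.5, -1.3]
grip_width: 0.0136
clock: 4.82
eef_pos: [0.5157, 0.1817, 0.2315]
tool_rot: [0.712, -0.702, -0.0, 0.001]
ft_force: [0.1, 0.0, -1.1]
grip_width: 0.0136
[0.51571059 0.18168485 0.2314851 ] [ 7.12285157e-01 -7.01889666e-01 -3.79969614e-04  7.79534414e-04] [ 0.34  0.34  0.12  1.35 -0.   -1.25] 0.013576089332274041
```

View pics/w2.png

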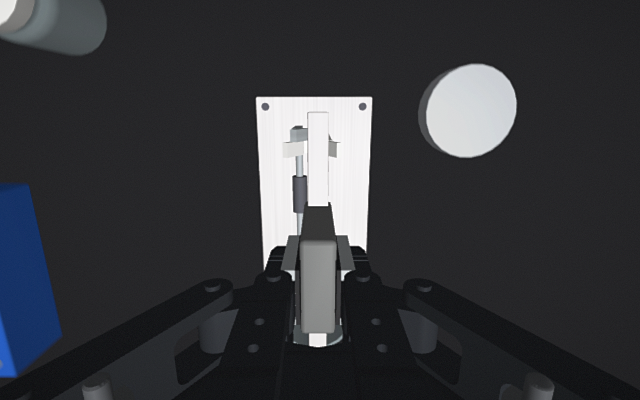

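The guide is held, with its tail toward the camera top at (318,112). The stand base edges run 256–372, and the -y fork lip is around (283–339,148).

Run:
```python
from h import *
I=cv2.imread("pics/w2.png");M=np.load("w2.npy",allow_pickle=True).item();p=lambda u,v,z:onz("wrist",u,v,z,M).round(4)
print(np.round(M["T"],3).tolist())
g=cv2.cvtColor(I,cv2.COLOR_BGR2GRAY)
for r in(115,135,185,220):
    x=np.flatnonzero(g[r,240:390]>110)+240;print(r,x.min(),x.max(),"base centre",(p(x.min()-.3,r,.012)+p(x.max()+.3,r,.012))/2,"w",p(x.min()-.3,r,.012)[0]-p(x.max()+.3,r,.012)[0])
cv2.imwrite("pics/w2c.png",cv2.resize(I[90:250,250:380],None,fx=5,fy=3.7,interpolation=cv2.INTER_CUBIC)[:600])
```

```text
[[-1.0, -0.016, -0.006, 0.517], [-0.017, 0.966, 0.257, 0.117], [0.002, 0.258, -0.966, 0.366], [0.0, 0.0, 0.0, 1.0]]
115 257 371 base centre [0.51995 0.1228  0.012  ] w 0.11870000000000003
135 258 370 base centre [0.5196 0.1432 0.012 ] w 0.1184
185 260 368 base centre [0.5189 0.1971 0.012 ] w 0.11880000000000002
220 262 367 base centre [0.51775 0.23745 0.012  ] w 0.11869999999999997
```

View pics/w2c.png

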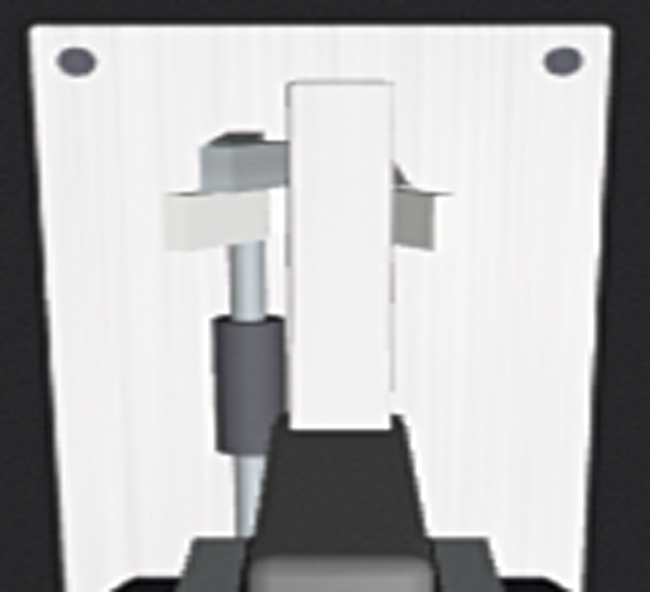

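Run:
```python
from h import *
M=np.load("w2.npy",allow_pickle=True).item();p=lambda u,v,z:onz("wrist",u,v,z,M).round(4)
print("fork",p(283,141.5,.145),p(340.6,142,.145))
for r,l,rr in((115,307.6,328.2),(195,307.9,328.6)): print("rod",(p(l,r,.209)+p(rr,r,.209))/2,p(l,r,.209)[0]-p(rr,r,.209)[0])
print("tail end",p(318,112,.209))
print("screws",p(250+76/5,90+61/3.7,.012),p(250+562/5,90+61/3.7,.012))
T=lambda u,v,z:onz("top",u,v,z).round(4)
I=bot.camera("top");cv2.imwrite("pics/t2.png",I);o=bot.get_obs()
cv2.imwrite("pics/t2c.png",cv2.resize(I[185:240,180:300],None,fx=6,fy=6,interpolation=cv2.INTER_CUBIC))
S=bot.camera("side");s=cv2.resize(S[130:260,220:350],None,fx=4.5,fy=4.5,interpolation=cv2.INTER_CUBIC);cv2.imwrite("pics/s2c.png",s)
```

```text
fork [0.539  0.1379 0.145 ] [0.501  0.1376 0.145 ]
rod [0.5165  0.11945 0.209  ] 0.009399999999999964
rod [0.51565 0.1574  0.209  ] 0.010099999999999998
tail end [0.5165 0.1181 0.209 ]
screws [0.5703 0.1151 0.012 ] [0.4702 0.1135 0.012 ]
```

View pics/s2c.png

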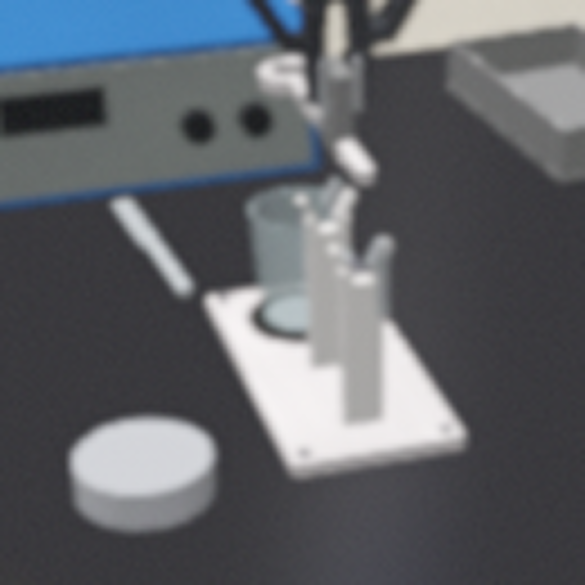

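The side crop shows the guide level above the forks, ring over the jar. Rod and stand are parallel and about 3 mm apart in x, so I'll lower to just above the lips and re-check.

```bash
python3 -m jog '[[[0.0015,0.0005,-0.015,0,0,0,255],[0.003,0.001,-0.03,0,0,0,255],[0.003,0.001,-0.035,0,0,0,255],[0.003,0.001,-0.035,0,0,0,255]]]'
python3 - <<'E'
from h import *
o=bot.get_obs();M=bot.camera_model("wrist");I=bot.camera("wrist");cv2.imwrite("pics/w3.png",I);np.save("w3.npy",M,allow_pickle=True)
print(o["eef_pos"])
cv2.imwrite("pics/w3c.png",cv2.resize(I[90:250,250:390],None,fx=5,fy=3.7,interpolation=cv2.INTER_CUBIC))
E
```

```text
clock: 5.3
eef_pos: [0.5179, 0.1821, 0.1955]
tool_rot: [0.71, -0.705, -0.001, 0.002]
ft_force: [0.1, -0.3, -2.5]
grip_width: 0.0134
[0.51791787 0.18207853 0.19546423]
```

View pics/w3c.png

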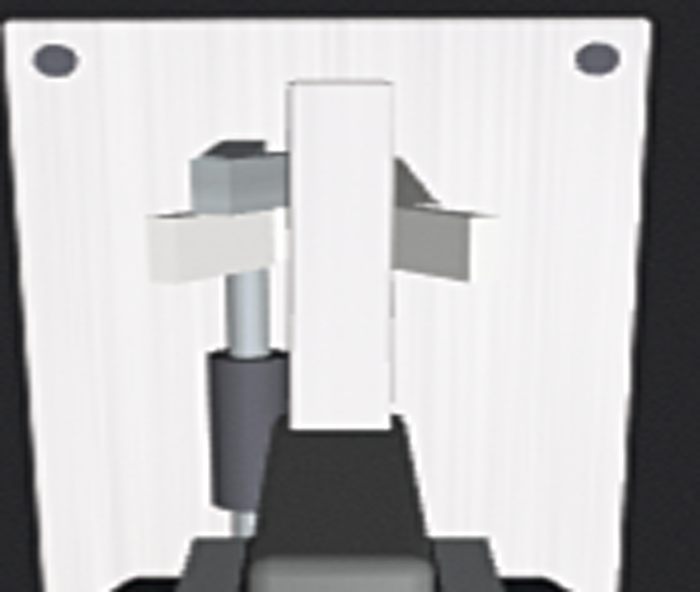

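Run:
```python
from h import *
M=np.load("w3.npy",allow_pickle=True).item();p=lambda u,v,z:onz("wrist",250+u/5,90+v/3.7,z,M)
print(bot.get_obs()["tool_rot"])
a,b=p(148,216,.145),p(497,215,.145);print("fork",a,b,(a+b)/2)
a,b=p(55,60,.012),p(597,58,.012);print("screw",a,b,(a+b)/2,np.degrees(np.arctan2(*(a-b)[[1,0]])))
for v in(100,400):
    l,r=(288,392) if v==100 else (289,392)
    print("rod",((p(l,v,.173)+p(r,v,.173))/2).round(4),end=" ")
I=cv2.imread("pics/w3.png");g=cv2.cvtColor(I,cv2.COLOR_BGR2GRAY);P=[]
for r in range(105,235,10):
    x=np.flatnonzero(g[r,235:400]>110)+235
    P.append((onz("wrist",x.min()-.5,r,.012,M)+onz("wrist",x.max()+.5,r,.012,M))[:2]/2)
P=np.array(P);f=np.polyfit(P[:,1],P[:,0],1);print("stand ang",90-np.degrees(np.arctan(f[0])),"x@.138,.182",np.polyval(f,[.138,.182]))
```

```text
[ 7.09640024e-01 -7.04563613e-01 -4.82148878e-04  9.58277326e-04]
fork [0.53901475 0.13844202 0.145     ] [0.50028647 0.13805502 0.145     ] [0.51965061 0.13824852 0.145     ]
screw [0.56982309 0.11490649 0.012     ] [0.46965632 0.11376174 0.012     ] [0.51973971 0.11433412 0.012     ] 0.6547724676853233
rod [0.518  0.1208 0.173 ] rod [0.5177 0.1594 0.173 ] stand ang 90.63070680042111 x@.138,.182 [0.51980641 0.51932205]
```

```bash
python3 -m jog '[[[0.0018,0,0,0,0,0.3,255],[0.0018,0,-0.008,0,0,0.3,255],[0.0018,0,-0.016,0,0,0.3,255],[0.0018,0,-0.022,0,0,0.3,255],[0.0018,0,-0.026,0,0,0.3,255],[0.0018,0,-0.03,0,0,0.3,255]]]';python3 -m jog '[[[0,0,-0.003,0,0,0,255],[0,0,-0.006,0,0,0,255],[0,0,-0.009,0,0,0,255],[0,0,-0.011,0,0,0,255],[0,0,-0.0125,0,0,0,255],[0,0,-0.013,0,0,0,255],[0,0,-0.013,0,0,0,255]]]'
```

```text
clock: 5.85
eef_pos: [0.5198, 0.1828, 0.1682]
tool_rot: [0.712, -0.702, -0.001, 0.0]
ft_force: [-7.6, -0.4, 17.8]
grip_width: 0.0131
clock: 6.43
eef_pos: [0.5209, 0.1824, 0.1539]
tool_rot: [0.712, -0.702, -0.0, 0.0]
ft_force: [-1.2, -0.2, -2.7]
grip_width: 0.013
```

```bash
python3 -m jog '[[[0,0,-0.001,0,0,0,255],[0,0,-0.002,0,0,0,255],[0,0,-0.003,0,0,0,255],[0,0,-0.003,0,0,0,255]]]'
```

```text
clock: 6.77
eef_pos: [0.5209, 0.1825, 0.1526]
tool_rot: [0.712, -0.702, 0.0, -0.0]
ft_force: [-4.4, -1.8, 6.2]
grip_width: 0.0131
```

```bash
python3 -m jog '[[[0,0,-0.001,0,0,0,255],[0,0,-0.002,0,0,0,255],[0,0,-0.002,0,0,0,255]]]'
python3 - <<'E'
from h import *
W=bot.camera("wrist");S=bot.camera("side")
cv2.imwrite("pics/w4s.png",np.hstack([cv2.resize(W[90:250,250:390],(400,500),interpolation=3),cv2.resize(S[140:240,260:340],(400,500),interpolation=3)]))
E
```

```text
clock: 7.02
eef_pos: [0.5209, 0.1825, 0.1525]
tool_rot: [0.712, -0.702, 0.0, -0.001]
ft_force: [-7.9, -2.9, 15.4]
grip_width: 0.0128
```

View pics/w4s.png

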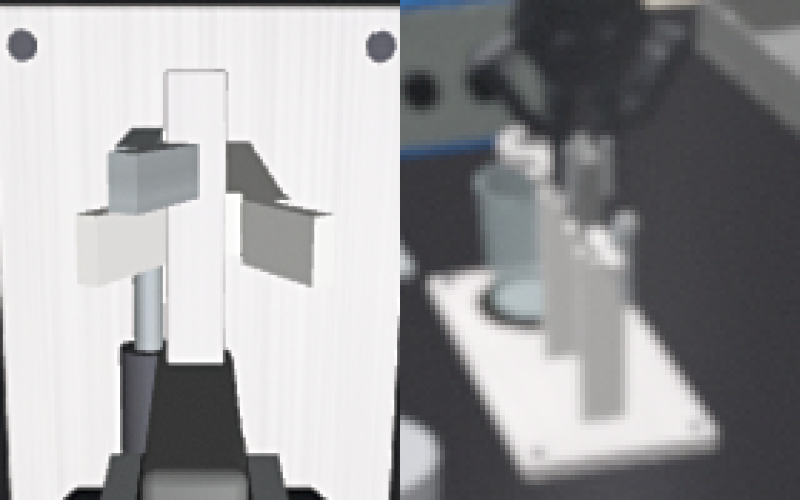

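The left crop shows the nose closed over the rod, and the rod bottomed at z=0.1525 as expected. I'll release, rise, and measure the ring from above.

```bash
python3 -m jog '[[[0,0,0.003,0,0,0,255],[0,0,0.0045,0,0,0,255],[0,0,0.0045,0,0,0,100],[0,0,0.0045,0,0,0,0],[0,0,0.0045,0,0,0,0],[0,0,0.0045,0,0,0,0],[0,0,0.0045,0,0,0,0],[0,0,0.0045,0,0,0,0]]]';python3 -m jog '[[[0,0,0.03,0,0,0,0],[0,0,0.06,0,0,0,0],[0,0,0.1,0,0,0,0],[0,0.03,0.13,0,0,0,0],[0,0.07,0.15,0,0,0,0],[0,0.11,0.15,0,0,0,0],[0,0.115,0.15,0,0,0,0],[0,0.115,0.15,0,0,0,0],[0,0.115,0.15,0,0,0,0]]]'
python3 - <<'E'
from h import *
o=bot.get_obs();M=bot.camera_model("wrist");I=bot.camera("wrist");cv2.imwrite("pics/w5.png",I);np.save("w5.npy",M,allow_pickle=True)
print(o["eef_pos"],o["tool_rot"],proj("wrist",[.5194,.2985,.131],M))
E
```

```text
clock: 7.78
eef_pos: [0.5212, 0.1826, 0.1537]
tool_rot: [0.712, -0.702, 0.0, -0.0]
ft_force: [-0.4, 0.0, -0.7]
grip_width: 0.084
clock: 8.53
eef_pos: [0.5206, 0.2976, 0.3028]
tool_rot: [0.712, -0.702, 0.0, 0.001]
ft_force: [0.3, -1.5, -0.1]
grip_width: 0.0857
[0.52063256 0.29756574 0.30279135] [ 7.12405211e-01 -7.01767641e-01  6.95275565e-05  9.94103734e-04] [318.53155695 181.40464272]
```

View pics/w5.png

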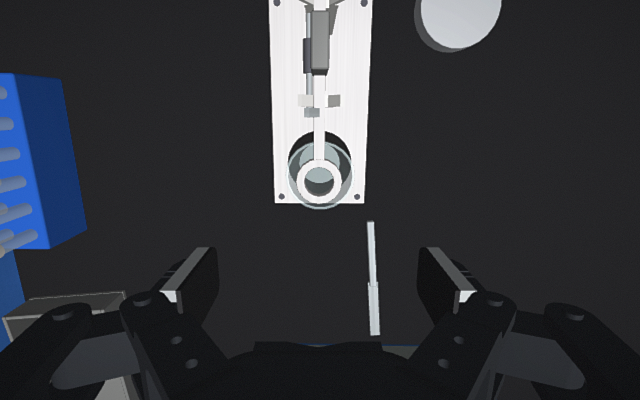

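The ring shows at (319,181) over the jar, very close to the predicted pixel (318.5,181.4). I'll fit it.

Run:
```python
from h import *
I=cv2.imread("pics/w5.png");M=np.load("w5.npy",allow_pickle=True).item();g=cv2.cvtColor(I,cv2.COLOR_BGR2GRAY)
B=cv2.resize(g,None,fx=4,fy=4,interpolation=cv2.INTER_CUBIC)
for th in(215,225,235):
    m=(B>th).astype(np.uint8)
    cs,_=cv2.findContours(m,cv2.RETR_CCOMP,cv2.CHAIN_APPROX_NONE)
    for c in cs:
        x,y,w,h=cv2.boundingRect(c)
        if 60<w<220 and 60<h<220 and abs(x+w/2-1276)<25 and abs(y+h/2-726)<30:
            (cx,cy),ax,_=cv2.fitEllipse(c);u=((cx+.5)/4-.5,(cy+.5)/4-.5)
            print(th,np.round(u,2),np.round(np.array(ax)/4,1),onz("wrist",*u,.131,M).round(4))
print("px/mm",331.5/np.linalg.norm(np.array([.519,.298,.131])-np.array(M["T"])[:3,3])/1000)
def prb():
    p=lambda u,v,z:onz("wrist",u,v,z,M).round(4)
    print("fin top",p(320,70,.119+.056),p(320,10,.175))
prb()
```

```text
215 [318.71 181.37] [30.2 30.9] [0.5192 0.2985 0.131 ]
225 [318.72 181.35] [30.5 31.1] [0.5192 0.2984 0.131 ]
235 [318.75 181.31] [30.9 31.5] [0.5192 0.2984 0.131 ]
px/mm 1.059142049228916
fin top [0.52   0.2046 0.175 ] [0.5206 0.1645 0.175 ]
```

Ring centre is (0.5192, 0.2985), with the bore size as expected. Now over to the probe.

```bash
python3 -m jog '[[[0,-0.035,0.01,0,0,-6,0],[0,-0.075,0.02,0,0,-13,0],[0,-0.115,0.02,0,0,-20,0],[0,-0.155,0.02,0,0,-27,0],[0,-0.195,0.02,0,0,-34,0],[0,-0.235,0.02,0,0,-41,0],[0,-0.275,0.02,0,0,-48,0],[0,-0.31,0.02,0,0,-55,0],[0,-0.34,0.02,0,0,-62,0],[0,-0.37,0.02,0,0,-69,0]]]';python3 -m jog '[[[0.01,-0.04,0,0,0,-7,0],[0.02,-0.08,0,0,0,-14,0],[0.03,-0.12,0,0,0,-20.8,0],[0.04,-0.155,0,0,0,-20.8,0],[0.044,-0.19,0,0,0,-20.8,0],[0.044,-0.195,0,0,0,-20.8,0],[0.044,-0.195,0,0,0,-20.8,0],[0.044,-0.195,0,0,0,-20.8,0]]]'
python3 - <<'E'
from h import *
o=bot.get_obs();M=bot.camera_model("wrist");I=bot.camera("wrist");cv2.imwrite("pics/w6.png",I);np.save("w6.npy",M,allow_pickle=True)
print(o["eef_pos"],o["tool_rot"],proj("wrist",[.564,-.267,.196],M))
cv2.imwrite("pics/w6c.png",cv2.resize(I[60:310,160:480],None,fx=2.4,fy=2.4,interpolation=3))
E
```

```text
clock: 9.42
eef_pos: [0.5194, -0.076, 0.3236]
tool_rot: [-0.184, 0.983, -0.0, -0.0]
ft_force: [1.4, 0.7, 0.3]
grip_width: 0.0854
clock: 10.08
eef_pos: [0.5637, -0.2683, 0.3233]
tool_rot: [-0.007, 1.0, 0.001, -0.001]
ft_force: [0.9, -0.0, 0.7]
grip_width: 0.0855
[ 0.56370296 -0.26827017  0.32326381] [-7.34903718e-03  9.99972632e-01  5.38360679e-04 -6.61675373e-04] [318.57541033 192.48178289]
```

View pics/w6c.png

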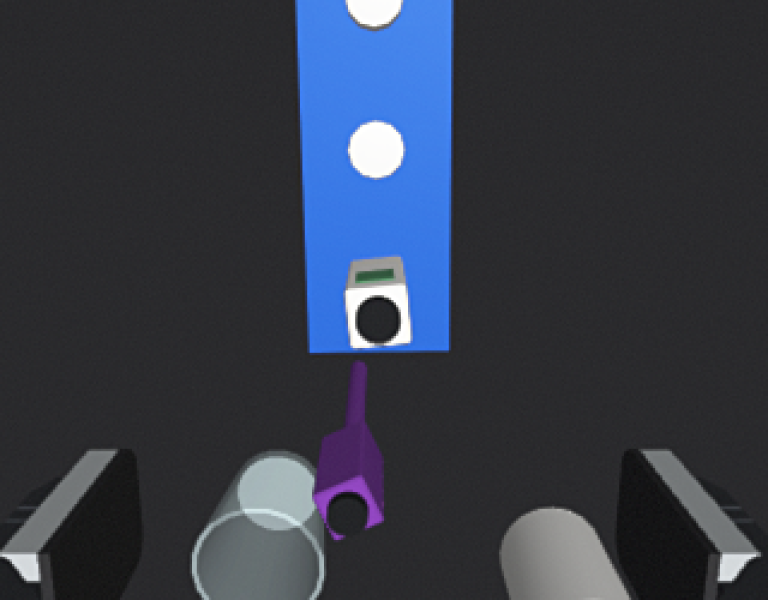

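The crop shows the probe's cap at (378,320), i.e. full image (317.5,193.3), with the handle turned about 5° in the image. The purple decoy is at (348,512), and the beaker and bottle are behind it.

Run:
```python
from h import *
I=cv2.imread("pics/w6.png");M=np.load("w6.npy",allow_pickle=True).item();g=cv2.cvtColor(I,cv2.COLOR_BGR2GRAY)
p=lambda u,v,z:onz("wrist",u,v,z,M).round(4); q=lambda u,v,z:p(160+u/2.4,60+v/2.4,z)
h=cv2.cvtColor(I,cv2.COLOR_BGR2HSV)
m=np.zeros_like(g);m[175:207,302:333]=((h[...,1]<40)&(g>215))[175:207,302:333]
r=cv2.minAreaRect(np.argwhere(m)[:,::-1].astype(np.float32));print(r,p(*r[0],.19))
m2=np.zeros_like(g);m2[180:206,305:330]=(g[180:206,305:330]<100);c=np.argwhere(m2).mean(0)[::-1];print("cap",c,m2.sum(),p(*c,.196))
print("stoppers",q(376,150,.146),"purple",q(348,512,.196),"tip?",q(360,365,.0),"bottle cap",q(545,520,.17),"beaker",q(258,570,.09))
```

```text
((317.1237487792969, 191.2376251220703), (24.577417373657227, 25.273944854736328), 84.2894058227539) [ 0.5645 -0.2682  0.19  ]
cap [317.12891986 192.96167247] 287 [ 0.5644 -0.2682  0.196 ]
stoppers [ 0.5104 -0.2694  0.146 ] purple [ 0.6367 -0.2777  0.196 ] tip? [ 0.6427 -0.2777  0.    ] bottle cap [ 0.6528 -0.1999  0.17  ] beaker [ 0.7268 -0.3281  0.09  ]
```

```bash
python3 -m jog '[[[0.0008,0,-0.02,0,0,5.7,0],[0.0008,0,-0.055,0,0,5.7,0],[0.0008,0,-0.09,0,0,5.7,0],[0.0008,0,-0.125,0,0,5.7,0],[0.0008,0,-0.15,0,0,5.7,0],[0.0008,0,-0.163,0,0,5.7,0],[0.0008,0,-0.168,0,0,5.7,0],[0.0008,0,-0.168,0,0,5.7,0],[0.0008,0,-0.168,0,0,5.7,80],[0.0008,0,-0.168,0,0,5.7,160]]]';python3 -m jog '[[[0,0,0,0,0,0,200],[0,0,0,0,0,0,255],[0,0,0,0,0,0,255],[0,0,0,0,0,0,255],[0,0,0,0,0,0,255],[0,0,0,0,0,0,255]]]'
```

```text
clock: 10.97
eef_pos: [0.567, -0.2673, 0.158]
tool_rot: [-0.059, 0.998, -0.001, 0.002]
ft_force: [1.0, -0.9, 0.4]
grip_width: 0.0634
clock: 11.47
eef_pos: [0.5662, -0.2677, 0.1567]
tool_rot: [-0.058, 0.998, -0.0, 0.001]
ft_force: [-0.1, 0.7, 5.6]
grip_width: 0.0217
```

Gripped at 21.7 mm. Now lifting straight out.

```bash
python3 -m jog '[[[0,0,0.01,0,0,0,255],[0,0,0.03,0,0,0,255],[0,0,0.06,0,0,0,255],[0,0,0.09,0,0,0,255],[0,0,0.12,0,0,0,255],[0,0,0.15,0,0,0,255],[0,0,0.18,0,0,0,255],[0,0,0.2,0,0,0,255],[0,0,0.205,0,0,0,255],[0,0.02,0.205,0,0,0,255]]]';python3 -m jog '[[[-0.002,0.02,0,0,0,0,255],[-0.004,0.05,0,0,0,0,255],[-0.008,0.085,0,0,0,0,255],[-0.012,0.12,0,0,0,0,255],[-0.016,0.155,0,0,0,0,255],[-0.02,0.19,0,0,0,0,255],[-0.024,0.225,0,0,0,0,255],[-0.028,0.26,0,0,0,0,255],[-0.032,0.295,0,0,0,0,255],[-0.036,0.33,0,0,0,0,255]]]';python3 -m jog '[[[-0.002,0.035,0,0,0,0,255],[-0.004,0.07,0,0,0,0,255],[-0.008,0.105,0,0,0,0,255],[-0.01,0.14,0,0,0,0,255],[-0.01,0.17,0,0,0,0,255],[-0.01,0.19,0,0,0,0,255],[-0.01,0.2,0,0,0,0,255],[-0.01,0.207,0,0,0,0,255],[-0.01,0.207,0,0,0,0,255],[-0.01,0.207,0,0,0,0,255]]]'
python3 - <<'E'
from h import *
o=bot.get_obs();M=bot.camera_model("wrist");I=bot.camera("wrist");cv2.imwrite("pics/w7.png",I);np.save("w7.npy",M,allow_pickle=True)
S=bot.camera("side");cv2.imwrite("pics/s7.png",S);cv2.imwrite("pics/t7.png",bot.camera("top"))
e=o["eef_pos"];print(e,o["tool_rot"],o["grip_width"],proj("wrist",e-[0,0,.1467],M),proj("side",e-[0,0,.1467]),proj("side",[.5192,.2985,.131]))
u,v=proj("side",e-[0,0,.1]).astype(int)
cv2.imwrite("pics/c7.png",np.hstack([cv2.resize(I[80:320,220:420],(500,600),interpolation=3),cv2.resize(S[v-90:v+90,u-45:u+45],(300,600),interpolation=3)]));print(u,v)
E
```

```text
clock: 12.3
eef_pos: [0.5661, -0.2504, 0.3617]
tool_rot: [-0.056, 0.998, -0.002, 0.001]
ft_force: [0.5, 1.4, -2.4]
grip_width: 0.0215
clock: 13.13
eef_pos: [0.5287, 0.0841, 0.3592]
tool_rot: [-0.058, 0.998, -0.0, -0.001]
ft_force: [0.9, 0.3, -1.7]
grip_width: 0.0219
clock: 13.97
eef_pos: [0.5199, 0.2887, 0.3602]
tool_rot: [-0.058, 0.998, -0.001, -0.0]
ft_force: [0.1, -0.6, -0.8]
grip_width: 0.0214
[0.51989003 0.28870949 0.36023749] [-5.80279761e-02  9.98314714e-01 -5.38134310e-04 -4.42169521e-04] 0.021369416159974484 [317.43528231 186.60295203] [286.02825962 144.3489092 ] [285.71279419 167.52690596]
285 129
```

View pics/c7.png

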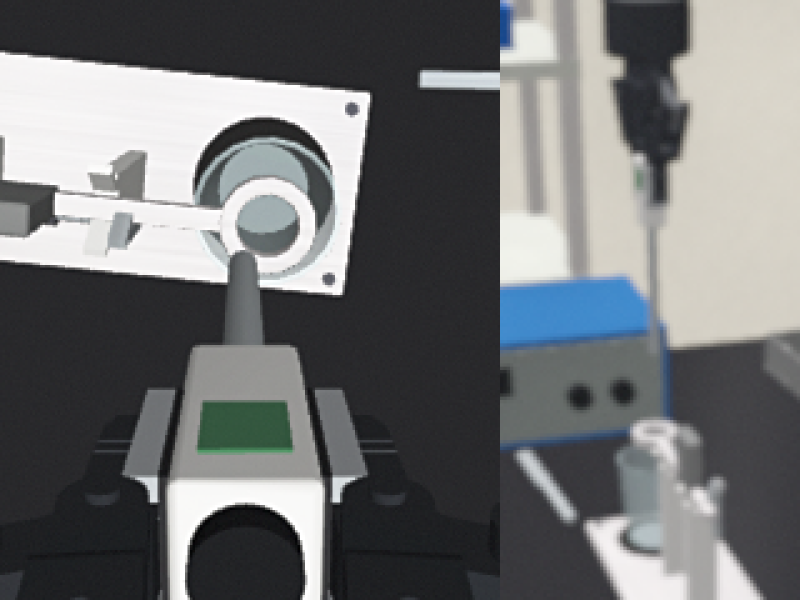

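The probe is held upright above the ring (ring at crop (268,225), tip at (243,252)). The viewing quota is used up, so from here I use numeric checks only: tip offset and tilt from the wrist and side views.

```bash
cat > m.py <<'E'
from h import *
import sys
I=cv2.imread("pics/w7.png");M=np.load("w7.npy",allow_pickle=True).item();S=cv2.imread("pics/s7.png")
e=bot.get_obs()["eef_pos"];g=cv2.cvtColor(I,cv2.COLOR_BGR2GRAY).astype(int);s=cv2.cvtColor(S,cv2.COLOR_BGR2GRAY).astype(int)
print("rim pred",proj("wrist",e-[.005,0,.1467],M),"neck pred",proj("wrist",e-[.005,0,.0267],M))
for r in(176,178,180,182,184,190,196,202,208,214): print(r,g[r,304:332].tolist())
print("side")
for z in(-.05,-.07,-.09,-.11,-.13,-.14):
    u,v=proj("side",e+[0,0,z]);r=int(round(v));print(z,u.round(2),v.round(1),s[r,int(u)-9:int(u)+10].tolist(),int(u)-9)
E
python3 m.py
```

```text
rim pred [317.47522216 181.36775898] neck pred [316.80817949 230.75190225]
176 [191, 194, 187, 130, 139, 238, 246, 242, 242, 245, 248, 236, 157, 111, 101, 106, 104, 105, 105, 105, 105, 104, 104, 103, 100, 100, 98, 98]
178 [186, 191, 194, 195, 187, 151, 231, 243, 241, 242, 245, 249, 239, 173, 140, 119, 104, 103, 104, 105, 102, 103, 103, 103, 102, 102, 99, 97]
180 [203, 189, 192, 193, 197, 191, 153, 233, 247, 247, 190, 180, 129, 125, 145, 155, 143, 142, 130, 124, 110, 104, 102, 104, 105, 105, 109, 116]
182 [243, 237, 198, 184, 186, 190, 189, 154, 157, 95, 83, 94, 101, 107, 107, 108, 110, 154, 245, 215, 173, 155, 153, 155, 160, 163, 172, 229]
184 [242, 240, 246, 242, 205, 193, 198, 169, 85, 82, 90, 98, 104, 107, 110, 113, 108, 106, 179, 250, 247, 245, 245, 246, 247, 247, 246, 245]
190 [243, 243, 243, 242, 242, 247, 255, 111, 71, 86, 94, 100, 104, 107, 111, 113, 112, 106, 104, 139, 187, 183, 182, 184, 179, 179, 179, 180]
196 [40, 41, 41, 39, 39, 39, 49, 79, 84, 91, 96, 102, 105, 109, 112, 113, 113, 110, 110, 99, 37, 26, 26, 31, 29, 31, 43, 46]
202 [39, 43, 41, 43, 39, 40, 64, 82, 87, 94,
[... 349 characters left out ...]
285.29 113.7 [208, 207, 207, 207, 208, 209, 205, 193, 167, 143, 149, 181, 202, 208, 208, 209, 208, 208, 209] 276
-0.07 285.47 120.1 [202, 203, 205, 207, 209, 209, 206, 195, 171, 145, 150, 182, 203, 208, 207, 206, 207, 207, 208] 276
-0.09 285.64 126.5 [124, 125, 125, 124, 128, 146, 167, 179, 172, 147, 144, 171, 195, 205, 209, 208, 208, 208, 209] 276
-0.11 285.82 132.8 [124, 126, 125, 125, 125, 125, 122, 130, 133, 132, 135, 156, 187, 203, 207, 207, 208, 207, 207] 276
-0.13 285.99 139.0 [95, 98, 98, 95, 94, 95, 99, 103, 113, 125, 125, 116, 101, 122, 171, 199, 207, 207, 207] 276
-0.14 286.07 142.1 [106, 106, 107, 108, 106, 108, 112, 120, 128, 127, 117, 101, 105, 142, 173, 187, 188, 182, 173] 277
```

```bash
python3 -m jog '[[[0,0.004,-0.01,0,0,0,255],[0,0.008,-0.03,0,0,0,255],[0,0.0102,-0.05,0,0,0,255],[0,0.0102,-0.06,0,0,0,255],[0,0.0102,-0.063,0,0,0,255],[0,0.0102,-0.063,0,0,0,255],[0,0.0102,-0.063,0,0,0,255]]]'
python3 - <<'E'
from h import *
o=bot.get_obs();M=bot.camera_model("wrist");I=bot.camera("wrist");cv2.imwrite("pics/w8.png",I)
S=bot.camera("side");cv2.imwrite("pics/s8.png",S)
e=o["eef_pos"];print(e,"rim pred",proj("wrist",e-[.005,0,.1467],M),"ring pred",proj("wrist",[.5192,.2985,.131],M))
g=cv2.cvtColor(I,cv2.COLOR_BGR2GRAY)
c=proj("wrist",[.5192,.2985,.131],M)
# ring outer/bore edges: sample along rows
for r in range(int(c[1])-24,int(c[1])+26,4): print(r,g[r,int(c[0])-32:int(c[0])+33:1].tolist())
print(int(c[0])-32)
E
```

```text
clock: 14.7
eef_pos: [0.5202, 0.2992, 0.2987]
tool_rot: [-0.058, 0.998, 0.0, 0.001]
ft_force: [0.3, -0.5, -1.1]
grip_width: 0.0215
[0.52019241 0.29921238 0.29872578] rim pred [317.83138399 180.61326994] ring pred [316.58119306 179.93392879]
155 [244, 247, 92, 144, 173, 166, 108, 75, 72, 76, 75, 78, 76, 86, 170, 171, 169, 169, 168, 168, 166, 167, 169, 168, 169, 170, 168, 167, 166, 167, 165, 167, 165, 153, 152, 152, 154, 164, 167, 167, 170, 168, 169, 168, 168, 168, 170, 170, 169, 170, 169, 171, 171, 126, 69, 64, 68, 67, 67, 65, 67, 119, 170, 180, 109]
159 [242, 202, 165, 166, 106, 76, 77, 80, 80, 82, 82, 85, 85, 131, 171, 170, 167, 169, 169, 164, 130, 107, 121, 153, 217, 248, 247, 246, 245, 245, 245, 245, 244, 244, 243, 243, 243, 243, 244, 245, 246, 238, 204, 166, 153, 140, 161, 166, 169, 169, 170, 168, 172, 175, 99, 67, 68, 68, 71, 67, 68, 64, 67, 118, 164]
163 [237, 237, 157, 85, 79, 84, 82, 86, 87, 87, 89, 89, 89, 112, 171, 162, 129, 174, 244, 245, 243, 241, 240, 240, 239, 239, 239, 239, 239, 239, 240, 240, 241, 241, 242, 242, 243, 243, 243, 244, 244, 244, 244, 244, 244, 246, 248, 2
[... 2574 characters left out ...]
, 172, 171, 167, 175, 220, 241, 238, 237, 238, 237, 237, 237, 236]
199 [244, 243, 243, 242, 240, 240, 240, 239, 240, 239, 239, 237, 234, 238, 243, 244, 230, 201, 190, 183, 185, 198, 225, 231, 237, 243, 172, 82, 77, 90, 94, 99, 105, 107, 109, 112, 111, 109, 101, 116, 244, 241, 231, 227, 205, 182, 177, 174, 174, 180, 191, 230, 243, 240, 237, 239, 242, 242, 243, 245, 247, 180, 104, 89, 90]
203 [33, 34, 28, 27, 27, 26, 26, 28, 29, 33, 43, 43, 47, 73, 64, 64, 70, 87, 103, 156, 209, 223, 228, 249, 248, 255, 130, 76, 82, 93, 97, 99, 103, 107, 111, 111, 110, 112, 106, 102, 149, 242, 244, 249, 246, 243, 241, 238, 236, 238, 242, 242, 241, 241, 240, 240, 239, 238, 238, 240, 244, 192, 121, 101, 103]
284
```

Tip and ring agree to within 1 mm in the same picture, so I'll lower straight down 93 mm.

```bash
python3 -m jog '[[[-0.0003,0.0003,-0.005,0,0,0,255],[-0.0003,0.0003,-0.012,0,0,0,255],[-0.0003,0.0003,-0.02,0,0,0,255],[-0.0003,0.0003,-0.028,0,0,0,255],[-0.0003,0.0003,-0.036,0,0,0,255],[-0.0003,0.0003,-0.044,0,0,0,255],[-0.0003,0.0003,-0.05,0,0,0,255],[-0.0003,0.0003,-0.05,0,0,0,255]]]';python3 -m jog '[[[0,0,-0.006,0,0,0,255],[0,0,-0.014,0,0,0,255],[0,0,-0.022,0,0,0,255],[0,0,-0.03,0,0,0,255],[0,0,-0.038,0,0,0,255],[0,0,-0.042,0,0,0,255],[0,0,-0.043,0,0,0,255],[0,0,-0.043,0,0,0,255],[0,0,-0.043,0,0,0,255],[0,0,-0.043,0,0,0,255]]]'
python3 - <<'E'
from h import *
o=bot.get_obs();M=bot.camera_model("wrist");I=bot.camera("wrist");cv2.imwrite("pics/w9.png",I);cv2.imwrite("pics/s9.png",bot.camera("side"))
e=o["eef_pos"];print(e,o["tool_rot"],o["ft_force"],o["joint_vel"].round(4))
c=proj("wrist",[.5192,.2985,.131],M);print("ring",c,"axis at ring height",proj("wrist",[e[0]-.0005,e[1]-.0005,.131],M))
g=cv2.cvtColor(I,cv2.COLOR_BGR2GRAY)
for r in range(int(c[1])-32,int(c[1])+30,4): print(r,g[r,int(c[0])-40:int(c[0])+41].tolist())
print(int(c[0])-40)
E
```

```text
clock: 15.47
eef_pos: [0.5187, 0.2996, 0.2456]
tool_rot: [-0.058, 0.998, -0.001, -0.002]
ft_force: [0.3, -0.7, -1.3]
grip_width: 0.0213
clock: 16.3
eef_pos: [0.5198, 0.3003, 0.2053]
tool_rot: [-0.058, 0.998, 0.0, 0.001]
ft_force: [0.4, 0.4, -0.8]
grip_width: 0.0215
[0.5198371  0.30025961 0.2053254 ] [-5.83603666e-02  9.98295422e-01  2.36474083e-04  5.12604808e-04] [ 0.38605175  0.44306757 -0.79242188] [-0.0012 -0.0027  0.0013  0.0016  0.0018  0.0018]
ring [314.36315637 210.07494089] axis at ring height [316.24008487 210.48571874]
178 [242, 240, 103, 68, 78, 80, 81, 82, 84, 83, 84, 85, 86, 89, 89, 87, 89, 158, 167, 164, 163, 164, 164, 165, 167, 164, 161, 136, 134, 114, 116, 121, 128, 129, 132, 138, 142, 144, 147, 156, 159, 167, 170, 174, 193, 174, 161, 146, 140, 134, 133, 131, 130, 130, 129, 136, 154, 164, 167, 166, 166, 166, 165, 166, 165, 165, 168, 169, 99, 67, 70, 74, 69, 69, 68, 68, 70, 69, 68, 68, 64]
182 [197, 165, 167, 93, 78, 84, 85, 85, 85, 86, 87, 90, 90, 91, 91, 90, 91, 99, 168, 167, 130, 102, 107, 111, 124, 149, 210, 226, 246, 244, 243, 240, 239, 240, 238, 238, 239, 239, 2
[... 5047 characters left out ...]
3, 148, 119, 124, 134, 146, 145, 143, 145, 144, 144, 145, 146, 145, 143, 144, 144, 145, 146, 146, 146, 146, 146, 145, 146, 146, 146, 145, 146, 146, 146, 147, 147, 147, 147, 147, 146, 146, 148, 149, 146, 147, 147, 147, 148, 147, 146, 147, 149, 140, 104, 45, 26, 26, 28, 25, 29, 28, 27, 34, 44, 46, 48]
238 [39, 40, 35, 41, 96, 113, 111, 111, 110, 110, 112, 112, 111, 112, 113, 96, 35, 16, 28, 92, 125, 134, 143, 145, 145, 145, 146, 145, 145, 147, 147, 147, 147, 147, 147, 148, 147, 148, 148, 147, 147, 149, 148, 148, 148, 149, 149, 149, 148, 149, 149, 149, 148, 148, 148, 150, 149, 150, 149, 149, 148, 148, 148, 146, 147, 147, 150, 154, 84, 28, 19, 36, 113, 116, 113, 112, 110, 111, 111, 111, 111]
274
```

The bore centre reads about 315.0 and the rod about 316.7 in columns, so it is 1.1 mm off in y. I'll correct, settle and re-check.

```bash
python3 -m jog '[[[0,-0.0012,0,0,0,0,255],[0,-0.0012,0,0,0,0,255],[0,-0.0012,0,0,0,0,255],[0,-0.0012,0,0,0,0,255],[0,-0.0012,0,0,0,0,255],[0,-0.0012,0,0,0,0,255]]]'
python3 - <<'E'
from h import *
o=bot.get_obs();I=bot.camera("wrist");S=bot.camera("side");e=o["eef_pos"]
print(e,o["tool_rot"],abs(o["joint_vel"]).max(),"tip z",e[2]-.1467)
g=cv2.cvtColor(I,cv2.COLOR_BGR2GRAY)
for r in(194,202,206): 
    x=g[r,285:345].astype(int);w=np.flatnonzero(x>200)+285;c=314;print(r,"bore",w[w<c].max(),w[w>c].min(),"rod",g[r,306:328].tolist())
s=cv2.cvtColor(S,cv2.COLOR_BGR2GRAY)
print("neck/ring pred side",proj("side",[e[0],e[1],e[2]-.0267]),proj("side",[.5192,.2985,.131]))
for z in(.17,.16,.15,.14):
    u,v=proj("side",[e[0]-.0005,e[1]-.0005,z]);print(z,u.round(2),int(round(v)),s[int(round(v)),int(u)-12:int(u)+13].tolist())
# bystanders moved? top view diff
T=bot.camera("top");d=cv2.absdiff(T,cv2.imread("pics/top0.png")).max(2)>40
n,l,st,ce=cv2.connectedComponentsWithStats(d.astype(np.uint8))
print([st[i].tolist() for i in range(1,n) if st[i][4]>15])
E
```

```text
clock: 16.9
eef_pos: [0.5195, 0.2989, 0.2048]
tool_rot: [-0.058, 0.998, 0.0, 0.0]
ft_force: [0.2, -0.4, -0.7]
grip_width: 0.0213
[0.51953033 0.29892161 0.20476678] [-5.83815374e-02  9.98294343e-01  8.71970102e-06  3.22135526e-05] 0.0017652694795928137 tip z 0.05806678167585974
194 bore 303 331 rod [156, 158, 163, 165, 144, 79, 77, 86, 94, 98, 103, 106, 108, 110, 111, 106, 102, 113, 163, 165, 163, 163]
202 bore 297 337 rod [105, 105, 106, 105, 81, 78, 84, 92, 95, 100, 103, 107, 110, 112, 111, 110, 108, 106, 93, 97, 96, 96]
206 bore 296 339 rod [104, 104, 105, 103, 75, 78, 85, 93, 97, 100, 104, 108, 109, 110, 110, 110, 109, 105, 94, 97, 96, 95]
neck/ring pred side [285.38787146 153.82571438] [285.71279419 167.52690596]
0.17 285.34 156 [66, 46, 35, 31, 31, 34, 48, 74, 96, 109, 122, 134, 136, 132, 120, 106, 88, 71, 62, 61, 60, 62, 60, 60, 62]
0.16 285.43 159 [95, 78, 59, 48, 46, 56, 74, 91, 101, 106, 114, 127, 132, 127, 115, 101, 86, 70, 64, 60, 60, 61, 61, 62, 63]
0.15 285.51 162 [105, 107, 106, 105, 106, 106, 107, 106, 106, 107, 113, 125, 130, 126, 116, 102, 85, 73, 63, 61, 61, 62, 61, 65, 62]
0.14 285.59 165 [106, 106, 107, 105, 106, 106, 109, 125, 147, 167, 172, 161, 144, 136, 151, 167, 175, 166, 141, 108, 81, 72, 70, 69, 66]
[[129, 151, 229, 249, 19410], [345, 161, 31, 66, 430], [423, 191, 15, 12, 136], [247, 206, 26, 7, 100], [548, 347, 10, 4, 19], [543, 351, 97, 49, 2607], [509, 367, 14, 8, 60], [619, 368, 16, 15, 162], [357, 378, 38, 22, 292], [193, 391, 16, 9, 79], [327, 393, 23, 7, 98]]
```

Centred to within about 0.5 mm, tip at z≈0.058, and nothing else disturbed. Handing in.

```bash
python3 -c "
from workcell import bot
print(bot.job_done())"
```

```text
the job is handed in; nothing more can be done
None
```

The job is done and handed in at about 17 s on the robot's clock, well under the 66 s limit.

**Guide arm:** I pushed the rod down past the jaw until it stopped on the slot floor at the expected height. The visible nose had closed over the rod, the ring was over the jar, and I released the fin.

**Gas probe:** I took it out of the rack and lowered it through the ring, and it is still held in the gripper.
- **Depth:** the tip is at z ≈ 0.058 m, against 0.059 m for halfway down inside the jar. That height comes from the arm pose and the grasp; I did not see the tip inside the jar.
- **Centring:** it is about 0.5 mm off the ring's centre across the jaws, after I corrected a 1.1 mm drift in y. In the other direction the estimate is also under 1 mm.
- **Upright and still:** tilt is about 0.3° or less, the joints are at rest, and the wrist force stayed under about 2.5 N while lowering, so there was no sign of it touching the ring or jar.

**Rest of the bench:** comparing the top view before and after showed changes only at the arm, guide, probe and stand, but the arm hid part of that view. No check failed. I used all 12 picture views, so the final checks were numeric only.

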